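Row up and chock three forming rollers

TASK

Bring the three wooden rollers (the thickest already lies loose on the dark board) into a row lying on their sides on that board, side by side and touching one another, parallel to the steel batten and centred across the board's width: the thickest right up against the batten, then the middle one, then the thinnest. Then set the wooden wedge chock flat on the board in the middle of the thinnest roller, its sloped face snug against that roller, so that the row cannot roll apart. Leave the jar, bottle, hammer and bobbin where they are.

Things in the scene. Friction and masses are not known exactly. Their poses are not given: they have to be found in the camera images.
- board: fixed dark wooden board on the bench, 125 mm (own x) by 300 mm (own y) by 12 mm thick; origin at the centre of its underside, z up. Near its own -y end a fixed steel batten, 14 mm wide, 115 mm long, stands 22 mm above the board's top and runs along own x. The row goes from the batten towards own +y; its rollers lie along own x. The board stands to the left or the right of the robot, turned by up to 0.5 rad.
- board_stop (a point): point on the board's top surface, at the foot of the batten's inner (+y) face, midway across the board's width; axes as the board's. The board's top reaches from here 285 mm in +y.
- slab: fixed black flat slab, 290 x 290 mm, 6 mm thick, on the other side of the robot from the board; the middle and thin rollers, the chock and the bobbin start on it, 100 mm or more apart (centre to centre). Origin at the centre of its underside, z up.
- thick: loose plain pale wooden roller (cylinder), diameter 50 mm, length 90 mm, about 125 g, lying on its side; it starts on the board, 40 to 115 mm from the batten and up to 0.35 rad askew. Origin at its centre, own x along its axis (y and z turn as it rolls). It rolls easily when pushed.
- middle: loose plain pale wooden roller, diameter 40 mm, length 90 mm, about 80 g, lying on its side on the slab, at any heading within 1.5 rad; origin at its centre, own x along its axis. It rolls easily when pushed.
- thin: loose plain pale wooden roller, diameter 30 mm, length 90 mm, about 45 g, lying on its side on the slab, at any heading within 1.5 rad; origin at its centre, own x along its axis. It rolls easily when pushed.
- chock: loose pale wooden wedge chock, 40 mm wide (own x), 61 mm long (own y, from -30 to +31 mm), 36 mm tall, about 120 g; origin on its underside, 30 mm behind the toe, z up. The face on own -y slopes: it rises from the toe at 65 degrees to the ground, to the flat top, which spans own y = -13 to +31 mm. The sides across own x are flat and upright, good to grip. In use own y is parallel to the board's own y. It starts with a yaw within 1.4 rad of zero.
- chock_toe (a point): middle of the chock's toe, the bottom edge of the sloped face, at ground level; axes as the chock's. When the face touches the thin roller lying in front of it on the same surface, the roller's axis is 9.6 mm from the toe (in -y).
- bobbin: bystander: small reddish thread bobbin standing on the slab, 30 mm across, 40 mm tall; origin at the centre of its underside
- jar: bystander: amber jar, 56 mm across, 75 mm tall, standing between board and slab; origin at the centre of its underside
- bottle: bystander: white bottle, 52 mm across, 160 mm tall, standing beyond board and slab; origin at the centre of its underside
- hammer: bystander: hammer 220 mm long lying on the bench beyond, on the left; origin under it, own x along it, handle towards own -x (away from the middle)
Not all that is in view belongs to the job. Leave any blue or purple look-alike of the middle alone.

How it is judged (in metres and radians):
At the end, for the whole second after the job is handed in: Rollers lie still on the board, within 0.12 rad of the batten and 20 mm of the centre line, centres 22-29, 66-74.5 and 100-110.5 mm from the batten face (touching: 25, 69.7, 104.4). Chock flat, square within 0.15 rad, 25 mm of the centre line, toe 7-13 mm past the thin roller's centre (y of thick in the frame of board_stop between 0.022 and 0.029 m and x of thick in the frame of board_stop between -0.02 and 0.02 m and z of thick in the frame of board_stop between 0.022 and 0.028 m and angle between the x axis of each of thick, middle, thin and the x axis of board, either way round below 0.12 rad and linear speed of each of thick, middle, thin, chock below 0.01 m/s and y of middle in the frame of board_stop between 0.066 and 0.0745 m and x of middle in the frame of board_stop between -0.02 and 0.02 m and z of middle in the frame of board_stop between 0.017 and 0.023 m and y of thin in the frame of board_stop between 0.1 and 0.1105 m and x of thin in the frame of board_stop between -0.02 and 0.02 m and z of thin in the frame of board_stop between 0.012 and 0.018 m and y of thin in the frame of chock_toe between -0.013 and -0.007 m and x of chock_toe in the frame of board_stop between -0.025 and 0.025 m and z of chock_toe in the frame of board_stop between -0.003 and 0.003 m and angle between the y axis of chock and the y axis of board, either way round below 0.15 rad and angle between chock's own z axis and vertical below 0.06 rad).
It fails at once if bobbin knocked or moved more than 25 mm (distance of bobbin from where it was at the start of the episode above 0.025 m).
It fails at once if jar knocked or moved more than 25 mm (distance of jar from where it was at the start of the episode above 0.025 m).
It fails at once if bottle knocked or moved more than 25 mm (distance of bottle from where it was at the start of the episode above 0.025 m).
It fails at once if hammer knocked or moved more than 25 mm (distance of hammer from where it was at the start of the episode above 0.025 m).
It fails at once if a bystander tipped over (angle between any of bobbin, jar, bottle's own z axis and vertical above 0.5 rad).
It also fails if it takes over 72 s, if anything falls off the work surface, if the arm or the gripper's body presses on something with over 40 N, if the wrist force passes 120 N, or if a joint passes its speed limit or range.

ROBOT

A 6-joint arm with a two-finger parallel gripper is mounted at the origin on the work surface. World frame = base frame: x ahead of the robot, y to its left, z up, the work surface at z = 0. Lengths are in mm, angles in rad, forces in N, time in s.
With the tool pointing down it reaches from about 350 to 775 mm from the base axis. Payload 7.3 kg.
Tool frame: the origin (TCP) lies between the finger pads; the fingertips stand 25 mm ahead of it and the grasp point (between the pads) lies 6 mm ahead of it; z points along the fingers, y is the line along which they close (so a half turn about z gives the same grasp; the last joint's range is limited). The gripper opens to 92 mm and grips with 3 to 60 N. Pads are 19 mm wide; open, the fingers measure 130 mm over their backs; the gripper's body (75 mm by 190 mm) begins 47 mm behind the grasp point.
Start: joints at [-1.421, 0.342, 1.524, -0, 1.275, -0.146], TCP at [153.062, -502.21, 251.741] pointing down, gripper open.
Joint ranges: [-2.53, 2.53], [-0.77, 2.02], [0.04, 2.7], [-1, 4.14], [0.28, 2.66], [-3.11, 3.11]. Speed limits (rad/s): [2.57, 2.57, 3.14, 3.14, 3.14, 3.14].

INTERFACE

Orientations are given as [roll, pitch, yaw] about the fixed x, y, z axes, in that order (R = Rz(yaw) Ry(pitch) Rx(roll)).
In Python, from plant import bot gives the robot as it stands.
- The arm moves only by the tool play_rows, never from a script. Its argument "commands" is a list of rows, each an object of numbers: "x", "y", "z": the shift along the tool's x, y, z in m; "twist": the turn about the tool's z in degrees. In form: [{"x": .., "y": .., "z": .., "twist": ..}, ...]. A call has exactly 8 rows; each row is the pose to reach, as a shift and turn from the pose commanded when the call began, along the tool's axes at that moment; what a row does not reach only later rows make up. A row lasts 1/10 s, in which the tool goes at most 50 mm and 8.59 degrees, less where a joint would pass 70% of its speed; a pose out of reach is approached as far as the arm can. A call with a gripper value outside its range is refused whole. "jaw" is the closure, from 0 (fully open) to 1 (shut), set as the call begins (left out, the last holds). The fingers move at their own pace and stop on an object; the grip force is fixed at half the most. Time passes only in rows, so rows that repeat a pose let the fingers close, or fill a call up. It gives the time, the measured TCP pose, the force, the opening and the grip force at its end, in the units of the state.
- bot.get_obs(): the state, without advancing time (a new reading comes with each control period).
- bot.capture(name): name is "scene" or "top" or "wrist"; returns a dict with "pixels" (420x560x3 uint8, red, green, blue), "fx", "fy", "cx", "cy" (pixels), "k1" (the pictures are not rectified: a ray, as slopes to the right and down, at radius r is drawn at 1 + k1 r^2 times it, then the intrinsics apply), "eye" and "rotation" of the camera in the world. Camera axes: x right, y down, z forward; pixel columns grow to the right and rows downward; lengths in mm; the calibration is good to about 2 mm. A picture is of the moment at which its call begins. There is no depth.
- bot.close_job(): hands the job in; it is judged then, once.
The state is a dict: "time": time; "joint_positions": joint angles; "dq": joint speeds; "tau": joint torques, N m; "tool_pos": TCP position; "tcp_rot": TCP orientation; "contact_force": force on the tool from outside, world axes, zero at the start; "moment": the same for the moment, N m; "grip_width": finger opening in mm; "finger_force": force on a finger pad.
Only numpy, scipy, OpenCV 4.12 (cv2) and the standard library are available. Lean on these libraries where they do the work, as an engineer would, in place of code of your own. Each camera call takes 0.05 s, during which the arm holds its last target. There are 200 camera calls.

## Working session

There is one attempt and no reset: what is moved stays moved. The work goes in short steps, Python scripts to look and compute and a tool call to move; the robot and the scene stay as the last step left them, time stands still between calls to the robot, and variables do not carry over. Pictures are saved under pics/ and viewed, at most 14 in all, crops included, and the job is handed in when it is done.

Besides the shell and the picture viewer there is one more tool, called in YAML: its name, and indented under it one key for each argument. play_rows: Moves the arm, as the interface text tells. Its arguments: {"type":"object","properties":{"commands":{"type":"array"},"jaw":{"type":"number"}},"required":["commands"]}

```bash
ls; mkdir -p pics; python3 - <<'E'
from plant import bot
import cv2,pickle
o=bot.get_obs(); print({k:(v if not hasattr(v,'__len__') else [round(float(a),3) for a in v]) for k,v in o.items()})
for n in("top","scene"):
    c=bot.capture(n); pickle.dump(c,open(f'pics/{n}0.pkl','wb'))
    print(n,c['fx'],c['k1'],c['eye'])
    cv2.imwrite(f'pics/{n}0.png',c['pixels'][:,:,::-1])
a=cv2.imread('pics/top0.png')
E
```

```text
pics
{'time': 0.0, 'joint_positions': [-1.421, 0.343, 1.525, 0.0, 1.275, -0.146], 'dq': [-0.001, 0.001, 0.0, 0.001, 0.0, 0.001], 'tau': [-0.001, -43.125, -24.422, 0.072, 0.056, -0.0], 'tool_pos': [153.0, -501.807, 251.035], 'tcp_rot': [-3.14, -0.0, 0.296], 'contact_force': [-0.227, -0.102, 0.376], 'moment': [0.03, 0.006, -0.006], 'finger_force': 0.0, 'grip_width': 91.63420878729544}
top 382.7287968081 -0.053838772712155786 [547.13362302 -55.42955241 964.59569904]
scene 512.1955346439642 -0.046941723546059556 [1308.38934212 -889.79598818  787.98837394]
```

View pics/top0.png

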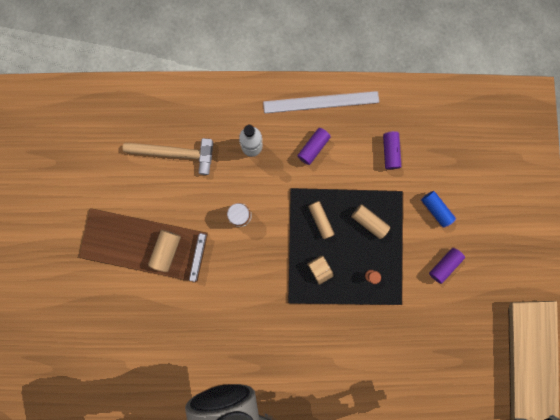

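View pics/scene0.png

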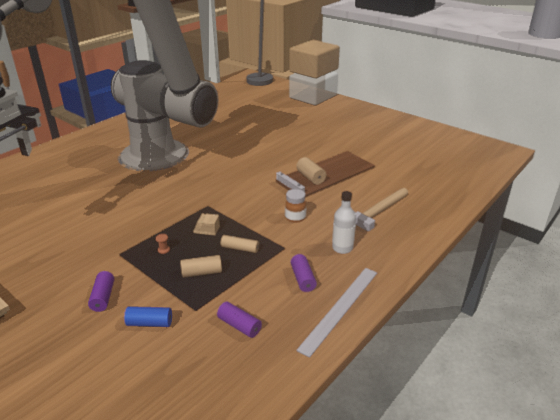

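The top view shows the pale rollers: thick at (165,251) on the board, thin at (321,220) and middle at (371,221) on the slab. The chock is at (320,270), the bobbin at (373,277) and the batten at (198,257).

What could be taken for the middle roller: pale fat one (371,221), pale slim one (321,220), purple (314,146), (392,150) and (447,265), blue (438,209). By the description, the middle is the pale fat one at (371,221).

```bash
cat > h.py <<'E'
import numpy as np,cv2
from plant import bot
def rays(c,uv):
    K=np.array([[c['fx'],0,c['cx']],[0,c['fy'],c['cy']],[0,0,1.]])
    p=cv2.undistortPoints(np.float64(uv).reshape(-1,1,2),K,np.array([c['k1'],0,0,0.])).reshape(-1,2)
    return np.c_[p,np.ones(len(p))]@np.array(c['rotation']).T
def onplane(c,uv,z):
    d=rays(c,uv);e=np.array(c['eye']);return (e+d*((z-e[2])/d[:,2])[:,None])[:,:2]
def blobs(mask,amin):
    mask=cv2.morphologyEx(mask.astype(np.uint8)*255,cv2.MORPH_OPEN,np.ones((3,3)))
    cs,_=cv2.findContours(mask,cv2.RETR_EXTERNAL,cv2.CHAIN_APPROX_NONE)
    return [k for k in cs if cv2.contourArea(k)>amin]
def rect(c,k,z):
    """min-area rectangle of a contour cast to height z: centre, (long, short), yaw of long side in (-pi/2,pi/2]"""
    w=onplane(c,k.reshape(-1,2),z).astype(np.float32)
    (cx,cy),(a,b),t=cv2.minAreaRect(w);t=np.radians(t)
    if b>a:a,b,t=b,a,t+np.pi/2
    return np.array([cx,cy]),(a,b),(t+np.pi/2)%np.pi-np.pi/2
def pale(c):
    h=cv2.cvtColor(c['pixels'],cv2.COLOR_RGB2HSV);return (h[...,2]>135)&(h[...,1]>50)&(h[...,1]<150)&(h[...,0]<25),h
def go(cur,tgt):
    """cur,tgt = x,y,z mm,yaw -> shift in m along tool axes, twist deg (tool straight down)"""
    d=np.subtract(tgt[:3],cur[:3])/1000;c,s=np.cos(cur[3]),np.sin(cur[3])
    tw=(cur[3]-tgt[3]+np.pi/2)%np.pi-np.pi/2
    print('x %.4f y %.4f z %.4f twist %.1f'%(c*d[0]+s*d[1],s*d[0]-c*d[1],-d[2],np.degrees(tw)))
def toolnow():
    o=bot.get_obs();return [*o['tool_pos'],o['tcp_rot'][2]]
E
python3 - <<'E'
import pickle
from h import *
c=pickle.load(open('pics/top0.pkl','rb'))
m,h=pale(c)
for u,v in((165,251),(321,220),(371,221),(320,270),(143,230),(100,240),(198,257),(150,300)): print((u,v),h[v,u])
# board region / slab region
R=np.zeros(m.shape,bool);R[190:305,290:405]=1
S=np.zeros(m.shape,bool);S[205:285,75:210]=1
V=h[...,2].astype(int)
for n,mm,zs in(('slab objs',R&(V>90),(21,26,24)),('thick',S&(V>130)&(h[...,1]>60),(37,)),('batten',S&(h[...,1]<60)&(V>90),(34,)),('board',S&(V<105),(12,))):
  for k in blobs(mm,30):
    M=cv2.moments(k);print(n,(int(M['m10']/M['m00']),int(M['m01']/M['m00'])),cv2.contourArea(k))
    for z in zs:
        p,s,t=rect(c,k,z);print('   z',z,p.round(1),np.round(s,1),round(float(t),3))
a=c['pixels'][:,:,::-1]
im=np.hstack([cv2.resize(a[185:310,285:410],(500,500)),cv2.resize(a[195:300,75:180],(300,300))]) if 0 else cv2.resize(a[185:310,70:410],(800,294))
cv2.imwrite('pics/crop1.png',im)
E
```

```text
(165, 251) [ 15 103 207]
(321, 220) [ 16 106 217]
(371, 221) [ 15 106 207]
(320, 270) [ 16 102 228]
(143, 230) [ 11 143 107]
(100, 240) [ 11 155  99]
(198, 257) [129  13 203]
(150, 300) [ 15 146 162]
slab objs (374, 276) 122.5Traceback (most recent call last):
  File "<stdin>", line 14, in <module>
  File "h.py", line 15, in rect
    w=onplane(c,k.reshape(-1,2),z).astype(np.float32)
      ~~~~~~~^^^^^^^^^^^^^^^^^^^^^
  File "h.py", line 8, in onplane
    d=rays(c,uv);e=np.array(c['eye']);return (e+d*((z-e[2])/d[:,2])[:,None])[:,:2]
                                                            ~^^^^^
IndexError: too many indices for array: array is 1-dimensional, but 2 were indexed
```

```bash
python3 - <<'E'
import re
s=open('h.py').read()
s=s.replace("np.array(c['rotation']).T","Rm(c['rotation']).T").replace("def rays","from scipy.spatial.transform import Rotation\ndef Rm(r):\n    r=np.array(r);return r if r.ndim==2 else Rotation.from_euler('xyz',r).as_matrix()\ndef rays")
open('h.py','w').write(s)
E
cat > m0.py <<'E'
import pickle
from h import *
c=pickle.load(open('pics/top0.pkl','rb'))
print(c['rotation'])
m,h=pale(c)
R=np.zeros(m.shape,bool);R[190:305,290:405]=1
S=np.zeros(m.shape,bool);S[205:285,75:210]=1
V=h[...,2].astype(int)
for n,mm,zs in(('slab objs',R&(V>90),(21,26,6,42)),('thick',S&(V>130)&(h[...,1]>60),(37,)),('batten',S&(h[...,1]<60)&(V>90),(34,)),('board',S&(V<118),(12,))):
  for k in blobs(mm,30):
    M=cv2.moments(k);print(n,(int(M['m10']/M['m00']),int(M['m01']/M['m00'])),cv2.contourArea(k))
    for z in zs:
        p,s,t=rect(c,k,z);print('   z',z,p.round(1),np.round(s,1),round(float(t),3))
for n,uv in(('jar',(238,215)),('bottle',(250,130)),('bobbin',(374,276))): print(n,onplane(c,[uv],{'jar':75,'bottle':160,'bobbin':46}[n]))
a=c['pixels'][:,:,::-1]
cv2.imwrite('pics/crop1.png',cv2.resize(a[185:310,70:410],(800,294)))
E
python3 m0.py
```

```text
[-3.08018141 -0.03317623 -1.58048689]
slab objs (374, 276) 122.5
   z 21 [ 441.3 -321.2] [32.  30.2] -0.021
   z 26 [ 441.8 -319.8] [31.9 30. ] -0.021
   z 6 [ 439.6 -325.5] [32.5 30.7] -0.021
   z 42 [ 443.6 -315.3] [31.3 29.5] -0.021
slab objs (320, 269) 375.5
   z 21 [ 460.6 -188.8] [57.5 43.8] 0.509
   z 26 [ 461.1 -188.1] [57.2 43.6] 0.509
   z 6 [ 459.3 -190.9] [58.4 44.5] 0.509
   z 42 [ 462.6 -185.8] [56.2 42.8] 0.509
slab objs (403, 278) 104.0
   z 21 [ 436.4 -394.6] [128.8   5.2] -0.024
   z 26 [ 436.9 -392.8] [128.2   5.2] -0.024
   z 6 [ 434.6 -400. ] [130.9   5.3] -0.024
   z 42 [ 438.8 -387.1] [126.    5.1] -0.024
slab objs (403, 233) 36.0
   z 21 [ 548.2 -397.4] [45.1  5.1] -0.028
   z 26 [ 548.2 -395.6] [44.9  5.1] -0.028
   z 6 [ 548.2 -402.9] [45.8  5.2] -0.028
   z 42 [ 548.1 -389.8] [44.1  5. ] -0.028
slab objs (371, 221) 551.0
   z 21 [ 577.5 -317.8] [95.7 39.9] 0.897
   z 26 [ 577.3 -316.4] [95.2 39.7] 0.897
   z 6 [ 578. -322.] [97.2 40.5] 0.897
   z 42 [ 576.8 -311.9] [93.6 39. ] 0.897
slab objs (321, 219) 400.0
   z 21 [ 583.5 -192.3] [93.3 29.9] 0.41
   z 26 [ 583.3 -191.6] [92.8 29.8] 0.41
   z 6 [ 584.1 -194.5] [94.8 30.4] 0.41
   z 42 [ 582.7 -189.3] [91.2 29.3] 0.41
thick (131, 273) 2005.0
   z 37 [488.4 244.4] [323.4 114.9] 1.57
thick (163, 251) 705.0
   z 37 [509.7 190.9] [93.6 47.5] -0.349
thick (148, 215) 2093.5
   z 37 [561.6 245.6] [325.8 123.3] -1.57
batten (197, 256) 324.0
   z 34 [495.4 111.6] [114.9  19.1] -0.218
board (138, 244) 5585.5
   z 12 [526.8 261.4] [283.7 126. ] 1.355
jar [[593.77302839   9.90055034]]
bottle [[770.87740669 -22.27571842]]
bobbin [[ 445.28852775 -314.21075276]]
```

View pics/crop1.png

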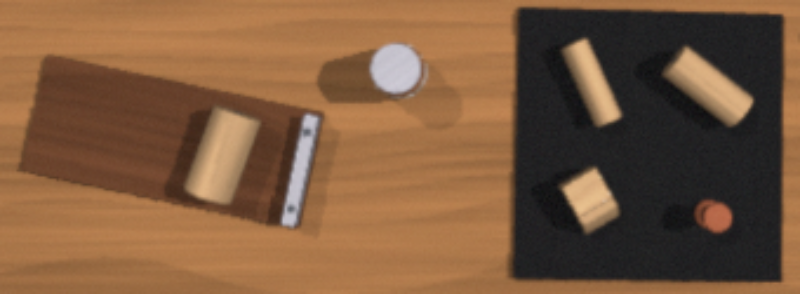

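The crop shows the pale fat roller at crop (708,88), which is the middle. The slim one at (592,82) is thin, and the thick roller is about 71 mm from the batten, nearly centred. Push the thick one first, passing over the slab to look.

play_rows:
  commands:
    - {"x": 0.045, "y": -0.027, "z": 0, "twist": -8}
    - {"x": 0.09, "y": -0.054, "z": 0, "twist": -16}
    - {"x": 0.135, "y": -0.081, "z": 0, "twist": -24}
    - {"x": 0.18, "y": -0.108, "z": 0, "twist": -32}
    - {"x": 0.225, "y": -0.135, "z": 0, "twist": -40}
    - {"x": 0.27, "y": -0.162, "z": 0, "twist": -48}
    - {"x": 0.315, "y": -0.19, "z": 0, "twist": -56}
    - {"x": 0.356, "y": -0.218, "z": 0, "twist": -60.6}
  jaw: 0.55

```text
time: 0.9
tool_pos: [419.9, -201.6, 251.6]
tcp_rot: [-3.142, 0.0, 1.358]
contact_force: [1.4, -1.2, 0.9]
grip_width: 41.4
finger_force: 0.0
```

```bash
cat >> h.py <<'E'
S=np.array([496.7,121.2]);YB=-0.217;U=np.array([np.cos(YB),np.sin(YB)]);VV=np.array([-U[1],U[0]])
def bd(x,y):return S+x*U+y*VV
def tobd(p):d=np.array(p)[:2]-S;return np.array([d@U,d@VV])
E
python3 - <<'E'
from h import *
import pickle
t=toolnow();print(np.round(t,3))
go(t,[*bd(0,140),130,1.354])
c=bot.capture('wrist');pickle.dump(c,open('pics/w1.pkl','wb'));cv2.imwrite('pics/w1.png',c['pixels'][:,:,::-1]);print(c['eye'],c['rotation'],c['fx'])
E
```

```text
[ 419.893 -201.636  251.606    1.358]
x 0.4718 y 0.0076 z 0.1216 twist 0.2
[ 436.91277126 -124.93986188  383.64471138] [ 2.84358658e+00 -3.87009545e-04 -2.13489796e-01] 295.38369126225
```

View pics/w1.png

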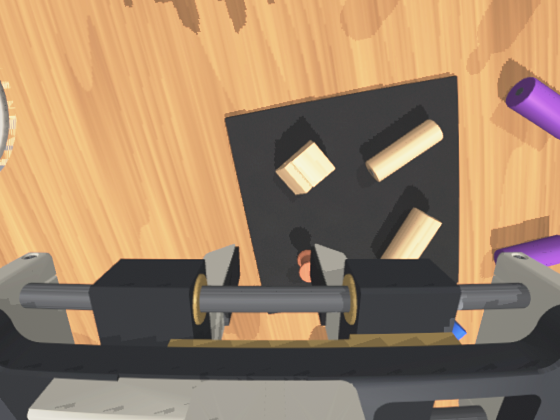

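The wrist view shows the chock at (306,168), thin at (404,150), middle at (412,235) and the bobbin behind the fingers at (306,262). Going on to the board.

play_rows:
  commands:
    - {"x": 0.045, "y": 0, "z": 0}
    - {"x": 0.09, "y": 0, "z": 0}
    - {"x": 0.135, "y": 0.002, "z": 0.01}
    - {"x": 0.18, "y": 0.004, "z": 0.02}
    - {"x": 0.225, "y": 0.006, "z": 0.03}
    - {"x": 0.27, "y": 0.007, "z": 0.045}
    - {"x": 0.315, "y": 0.007, "z": 0.06}
    - {"x": 0.36, "y": 0.007, "z": 0.075}

```text
invalid input at $.commands[0]: expected keys x, y, z, twist
```

```bash
python3 - <<'E'
from h import *
import pickle
t=toolnow();print(np.round(t,3))
go(t,[*bd(0,135),100,1.354])
c=pickle.load(open('pics/w1.pkl','rb'));m,h=pale(c);V=h[...,2]
R=np.zeros(m.shape,bool);R[80:275,230:455]=1
for k in blobs(R&(V>90),100):
    M=cv2.moments(k);print((int(M['m10']/M['m00']),int(M['m01']/M['m00'])),cv2.contourArea(k))
    for z in (6,21,26,42):
        p,s,t=rect(c,k,z);print('   z',z,p.round(1),np.round(s,1),round(float(t),3))
for u,v in((306,168),(290,180),(320,160),(400,155)):print(h[v,u])
E
```

```text
[ 423.511 -195.878  251.631    1.366]
x 0.4603 y 0.0087 z 0.1516 twist 0.7
(304, 262) 259.5
   z 6 [ 436.5 -321.7] [38.  18.4] 1.395
   z 21 [ 436.5 -313.9] [36.5 17.7] 1.395
   z 26 [ 436.5 -311.3] [36.  17.5] 1.395
   z 42 [ 436.5 -303. ] [34.4 16.7] 1.395
(330, 260) 638.5
   z 6 [ 473.5 -325. ] [46.8 43.7] 1.352
   z 21 [ 472.  -317.1] [45. 42.] 1.352
   z 26 [ 471.5 -314.4] [44.3 41.4] 1.352
   z 42 [ 470. -306.] [42.4 39.5] 1.352
(412, 236) 1687.0
   z 6 [ 590.7 -320.5] [83.5 51.3] 0.911
   z 21 [ 584.6 -312.7] [80.2 49.2] 0.911
   z 26 [ 582.6 -310.2] [79.1 48.5] 0.911
   z 42 [ 576.1 -301.9] [75.6 46.4] 0.911
(240, 227) 1574.5
   z 6 [ 356.3 -238.5] [174.5  34.4] 1.541
   z 21 [ 359.5 -234. ] [167.6  33. ] 1.541
   z 26 [ 360.6 -232.5] [165.3  32.6] 1.541
   z 42 [ 364.  -227.7] [157.9  31.1] 1.541
(305, 168) 1811.0
   z 6 [ 462.6 -192.6] [62.9 50.6] 0.512
   z 21 [ 461.6 -189.9] [60.4 48.6] 0.512
   z 26 [ 461.2 -189. ] [59.6 47.9] 0.512
   z 42 [ 460.1 -186.1] [56.9 45.8] 0.512
(404, 149) 1972.5
   z 6 [ 591.6 -194.1] [102.7  34.1] 0.414
   z 21 [ 585.4 -191.4] [98.6 32.7] 0.414
   z 26 [ 583.4 -190.5] [97.3 32.3] 0.414
   z 42 [ 576.8 -187.5] [92.9 30.8] 0.414
(293, 91) 3389.5
   z 6 [ 499.1 -110.2] [224.2  40.3] -0.205
   z 21 [ 496.6 -110.8] [215.3  38.7] -0.205
   z 26 [ 495.8 -111. ] [212.3  38.1] -0.205
   z 42 [ 493.1 -111.6] [202.8  36.4] -0.205
[ 27  34 247]
[ 16  94 215]
[ 26  42 247]
[ 25  52 247]
```

play_rows:
  commands:
    - {"x": 0.045, "y": 0, "z": 0, "twist": 0}
    - {"x": 0.09, "y": 0, "z": 0, "twist": 0}
    - {"x": 0.135, "y": 0.002, "z": 0.01, "twist": 0}
    - {"x": 0.18, "y": 0.004, "z": 0.02, "twist": 0}
    - {"x": 0.225, "y": 0.006, "z": 0.03, "twist": 0}
    - {"x": 0.27, "y": 0.007, "z": 0.045, "twist": 0}
    - {"x": 0.315, "y": 0.007, "z": 0.06, "twist": 0}
    - {"x": 0.36, "y": 0.007, "z": 0.075, "twist": 0}

```text
time: 1.75
tool_pos: [503.4, 148.2, 175.9]
tcp_rot: [-3.141, 0.0, 1.353]
contact_force: [-0.0, -0.5, 0.0]
grip_width: 41.5
finger_force: 0.0
```

play_rows:
  commands:
    - {"x": 0.04, "y": 0, "z": 0.02, "twist": 0}
    - {"x": 0.075, "y": 0, "z": 0.04, "twist": 0}
    - {"x": 0.095, "y": 0, "z": 0.06, "twist": 0}
    - {"x": 0.1, "y": 0, "z": 0.07, "twist": 0}
    - {"x": 0.1, "y": 0, "z": 0.07, "twist": 0}
    - {"x": 0.1, "y": 0, "z": 0.07, "twist": 0}
    - {"x": 0.1, "y": 0, "z": 0.07, "twist": 0}
    - {"x": 0.1, "y": 0, "z": 0.07, "twist": 0}

```text
time: 2.55
tool_pos: [525.5, 243.4, 107.8]
tcp_rot: [3.14, -0.001, 1.352]
contact_force: [-0.2, -1.0, 0.4]
grip_width: 41.1
finger_force: 0.0
```

```bash
python3 - <<'E'
from h import *
t=toolnow();print(np.round(t,3),tobd(t))
go(t,[*bd(0,138),45,1.354])
E
```

```text
[525.511 243.404 107.824   1.352] [  1.82436066 125.54096739]
x 0.0125 y -0.0018 z 0.0628 twist -0.1
```

play_rows:
  commands:
    - {"x": 0.012, "y": -0.002, "z": 0.02, "twist": 0}
    - {"x": 0.013, "y": -0.002, "z": 0.045, "twist": 0}
    - {"x": 0.013, "y": -0.002, "z": 0.062, "twist": 0}
    - {"x": 0.005, "y": -0.002, "z": 0.063, "twist": 0}
    - {"x": -0.005, "y": -0.002, "z": 0.063, "twist": 0}
    - {"x": -0.012, "y": -0.002, "z": 0.063, "twist": 0}
    - {"x": -0.018, "y": -0.002, "z": 0.063, "twist": 0}
    - {"x": -0.024, "y": -0.002, "z": 0.063, "twist": 0}

```text
time: 3.35
tool_pos: [518.3, 220.6, 44.7]
tcp_rot: [3.14, -0.001, 1.353]
contact_force: [-0.5, 0.3, -0.3]
grip_width: 41.2
finger_force: 0.1
```

play_rows:
  commands:
    - {"x": -0.005, "y": 0, "z": 0, "twist": 0}
    - {"x": -0.01, "y": 0, "z": 0, "twist": 0}
    - {"x": -0.015, "y": 0, "z": 0, "twist": 0}
    - {"x": -0.02, "y": 0, "z": 0, "twist": 0}
    - {"x": -0.025, "y": 0, "z": 0, "twist": 0}
    - {"x": -0.029, "y": 0, "z": 0, "twist": 0}
    - {"x": -0.032, "y": 0, "z": 0, "twist": 0}
    - {"x": -0.034, "y": 0, "z": 0, "twist": 0}

```text
time: 4.15
tool_pos: [510.5, 187.8, 43.7]
tcp_rot: [-3.142, -0.0, 1.353]
contact_force: [0.2, 0.9, 0.6]
grip_width: 41.4
finger_force: 0.3
```

```bash
python3 - <<'E'
from h import *
t=toolnow();print(np.round(t,3),tobd(t))
E
```

```text
[510.454 187.798  43.678   1.353] [-0.90732857 67.99748876]
```

play_rows:
  commands:
    - {"x": -0.001, "y": 0, "z": 0, "twist": 0}
    - {"x": -0.002, "y": 0, "z": 0, "twist": 0}
    - {"x": -0.003, "y": 0, "z": 0, "twist": 0}
    - {"x": -0.004, "y": 0, "z": 0, "twist": 0}
    - {"x": -0.005, "y": 0, "z": 0, "twist": 0}
    - {"x": -0.006, "y": 0, "z": 0, "twist": 0}
    - {"x": -0.007, "y": 0, "z": 0, "twist": 0}
    - {"x": -0.008, "y": 0, "z": 0, "twist": 0}

```text
time: 4.95
tool_pos: [508.8, 180.1, 43.7]
tcp_rot: [3.141, 0.0, 1.353]
contact_force: [-1.0, 1.3, 0.8]
grip_width: 41.4
finger_force: 0.4
```

```bash
python3 - <<'E'
from h import *
t=toolnow();print(np.round(t,3),tobd(t))
c=bot.capture('top');cv2.imwrite('pics/t2.png',cv2.resize(c['pixels'][195:295,70:220,::-1],(750,500)))
E
```

```text
[508.789 180.134  43.7     1.353] [-0.88330389 60.15467086]
```

View pics/t2.png

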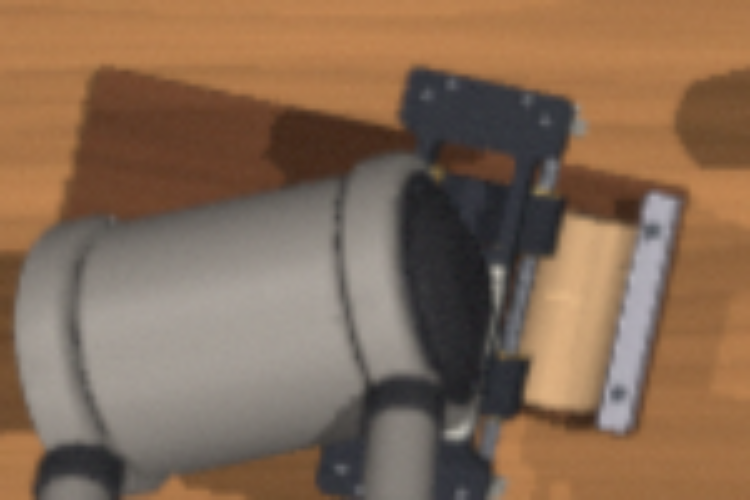

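The crop shows the thick roller square to the batten, at (580,310) against the batten at (640,310), with only a little left to close. I'll press on gently until the force rises.

play_rows:
  commands:
    - {"x": -0.0005, "y": 0, "z": 0, "twist": 0}
    - {"x": -0.001, "y": 0, "z": 0, "twist": 0}
    - {"x": -0.0015, "y": 0, "z": 0, "twist": 0}
    - {"x": -0.002, "y": 0, "z": 0, "twist": 0}
    - {"x": -0.0025, "y": 0, "z": 0, "twist": 0}
    - {"x": -0.003, "y": 0, "z": 0, "twist": 0}
    - {"x": -0.003, "y": 0, "z": 0, "twist": 0}
    - {"x": -0.003, "y": 0, "z": 0, "twist": 0}

```text
time: 5.8
tool_pos: [508.5, 179.2, 44.0]
tcp_rot: [3.141, -0.003, 1.353]
contact_force: [0.6, 12.4, 0.3]
grip_width: 40.9
finger_force: 5.7
```

play_rows:
  commands:
    - {"x": 0.004, "y": 0, "z": 0, "twist": 0}
    - {"x": 0.012, "y": 0, "z": 0, "twist": 0}
    - {"x": 0.025, "y": 0, "z": -0.01, "twist": 0}
    - {"x": 0.03, "y": 0, "z": -0.04, "twist": 0}
    - {"x": 0.03, "y": 0, "z": -0.08, "twist": 0}
    - {"x": 0.03, "y": 0, "z": -0.12, "twist": 0}
    - {"x": 0.03, "y": 0, "z": -0.15, "twist": 0}
    - {"x": 0.03, "y": 0, "z": -0.17, "twist": 0}

```text
time: 6.6
tool_pos: [515.3, 206.8, 216.4]
tcp_rot: [3.138, -0.001, 1.353]
contact_force: [0.4, 0.6, -0.7]
grip_width: 41.6
finger_force: 0.0
```

play_rows:
  commands:
    - {"x": -0.045, "y": 0.016, "z": -0.01, "twist": 3}
    - {"x": -0.09, "y": 0.032, "z": -0.01, "twist": 6}
    - {"x": -0.135, "y": 0.048, "z": -0.01, "twist": 10}
    - {"x": -0.18, "y": 0.064, "z": -0.01, "twist": 14}
    - {"x": -0.225, "y": 0.08, "z": -0.01, "twist": 18}
    - {"x": -0.27, "y": 0.096, "z": -0.01, "twist": 22}
    - {"x": -0.315, "y": 0.112, "z": -0.01, "twist": 26}
    - {"x": -0.36, "y": 0.128, "z": -0.01, "twist": 26}
  jaw: 0

```text
time: 7.4
tool_pos: [561.9, -174.6, 223.7]
tcp_rot: [3.142, 0.001, 0.897]
contact_force: [0.5, -0.4, -0.4]
grip_width: 91.5
finger_force: 0.0
```

```bash
python3 - <<'E'
from h import *
c=bot.capture('top')
t=toolnow();print(np.round(t,3))
go(t,[578,-317,130,.9])
h=cv2.cvtColor(c['pixels'],cv2.COLOR_RGB2HSV)
R=np.zeros(h.shape[:2],bool);R[205:285,75:192]=1
for k in blobs(R&(h[...,2]>150)&(h[...,1]>60)&(h[...,1]<125),150):
    p,s,t=rect(c,k,37);print(p,tobd(p),s,t)
E
```

```text
[ 562.386 -181.938  223.404    0.895]
x -0.0956 y 0.0967 z 0.0934 twist -0.3
```

play_rows:
  commands:
    - {"x": -0.03, "y": 0.03, "z": 0.0, "twist": 0}
    - {"x": -0.06, "y": 0.06, "z": 0.02, "twist": 0}
    - {"x": -0.085, "y": 0.085, "z": 0.05, "twist": 0}
    - {"x": -0.094, "y": 0.095, "z": 0.08, "twist": 0}
    - {"x": -0.095, "y": 0.097, "z": 0.095, "twist": 0}
    - {"x": -0.095, "y": 0.097, "z": 0.1, "twist": 0}
    - {"x": -0.095, "y": 0.097, "z": 0.1, "twist": 0}
    - {"x": -0.095, "y": 0.097, "z": 0.1, "twist": 0}

```text
time: 8.25
tool_pos: [579.7, -306.4, 125.5]
tcp_rot: [3.139, -0.0, 0.901]
contact_force: [1.1, 0.6, 0.5]
grip_width: 91.6
finger_force: 0.0
```

```bash
python3 - <<'E'
from h import *
c=bot.capture('wrist');cv2.imwrite('pics/w2.png',c['pixels'][:,:,::-1])
t=toolnow();print(np.round(t,3))
m,h=pale(c)
h=cv2.cvtColor(c['pixels'],cv2.COLOR_RGB2HSV)
go(t,[577.4,-316.5,35,.9])
E
```

```text
[ 579.803 -306.628  125.707    0.901]
x -0.0092 y 0.0042 z 0.0907 twist 0.1
```

View pics/w2.png

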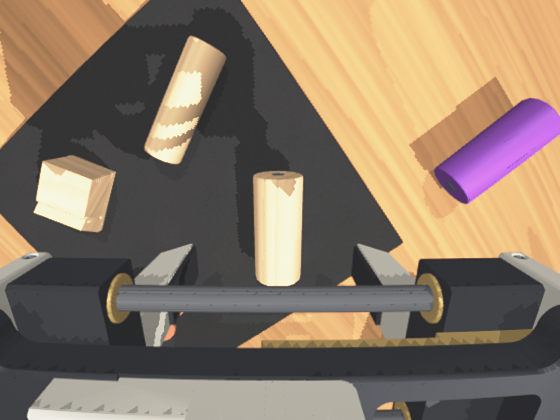

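The wrist view shows the pale middle roller centred between the fingers (column 278, rows 172–285) and parallel to them. The chock is at (75,190), thin at (185,100) and a purple look-alike at (500,150). Going down to grip.

play_rows:
  commands:
    - {"x": -0.004, "y": 0.001, "z": 0.03, "twist": 0}
    - {"x": -0.008, "y": 0.002, "z": 0.055, "twist": 0}
    - {"x": -0.009, "y": 0.002, "z": 0.075, "twist": 0}
    - {"x": -0.009, "y": 0.002, "z": 0.085, "twist": 0}
    - {"x": -0.009, "y": 0.002, "z": 0.09, "twist": 0}
    - {"x": -0.009, "y": 0.002, "z": 0.09, "twist": 0}
    - {"x": -0.009, "y": 0.002, "z": 0.09, "twist": 0}
    - {"x": -0.009, "y": 0.002, "z": 0.09, "twist": 0}

```text
time: 9.1
tool_pos: [575.5, -315.9, 35.0]
tcp_rot: [3.139, -0.0, 0.9]
contact_force: [0.3, 0.2, 0.6]
grip_width: 91.9
finger_force: 0.0
```

play_rows:
  commands:
    - {"x": 0, "y": 0, "z": 0, "twist": 0}
    - {"x": 0, "y": 0, "z": 0, "twist": 0}
    - {"x": 0, "y": 0, "z": 0, "twist": 0}
    - {"x": 0, "y": 0, "z": 0, "twist": 0}
    - {"x": 0, "y": 0, "z": 0, "twist": 0}
    - {"x": 0, "y": 0, "z": 0, "twist": 0}
    - {"x": 0, "y": 0, "z": 0, "twist": 0}
    - {"x": 0, "y": 0, "z": 0, "twist": 0}
  jaw: 1

```text
time: 9.9
tool_pos: [574.8, -315.6, 33.7]
tcp_rot: [3.141, 0.0, 0.9]
contact_force: [0.5, -0.2, -0.2]
grip_width: 39.1
finger_force: 30.0
```

```bash
python3 - <<'E'
from h import *
o=bot.get_obs();t=toolnow();print(np.round(t,3),o['grip_width'],o['finger_force'])
t[2]+=165;go(t,[*bd(0,112),230,-.217])
c=bot.capture('scene');cv2.imwrite('pics/s2.png',c['pixels'][:,:,::-1])
E
```

```text
[ 574.843 -315.585   33.69     0.9  ] 39.05334471060195 29.99827265739441
x 0.3941 y -0.3820 z -0.0313 twist 64.0
```

play_rows:
  commands:
    - {"x": 0, "y": 0, "z": -0.02, "twist": 0}
    - {"x": 0, "y": 0, "z": -0.06, "twist": 0}
    - {"x": 0, "y": 0, "z": -0.105, "twist": 0}
    - {"x": 0.01, "y": -0.01, "z": -0.15, "twist": 0}
    - {"x": 0.035, "y": -0.035, "z": -0.18, "twist": 0}
    - {"x": 0.065, "y": -0.065, "z": -0.195, "twist": 0}
    - {"x": 0.1, "y": -0.1, "z": -0.195, "twist": 0}
    - {"x": 0.13, "y": -0.13, "z": -0.195, "twist": 0}

```text
time: 10.75
tool_pos: [553.3, -130.9, 229.4]
tcp_rot: [3.141, -0.001, 0.9]
contact_force: [1.0, -0.0, -1.1]
grip_width: 39.4
finger_force: 30.0
```

play_rows:
  commands:
    - {"x": 0.032, "y": -0.032, "z": 0, "twist": 8}
    - {"x": 0.064, "y": -0.064, "z": 0, "twist": 16}
    - {"x": 0.096, "y": -0.096, "z": 0, "twist": 24}
    - {"x": 0.128, "y": -0.126, "z": 0, "twist": 32}
    - {"x": 0.16, "y": -0.155, "z": 0, "twist": 40}
    - {"x": 0.192, "y": -0.184, "z": 0, "twist": 48}
    - {"x": 0.224, "y": -0.214, "z": 0, "twist": 56}
    - {"x": 0.25, "y": -0.24, "z": 0, "twist": 64}

```text
time: 11.55
tool_pos: [520.7, 214.3, 228.6]
tcp_rot: [-3.142, 0.0, -0.222]
contact_force: [1.8, 0.7, -1.8]
grip_width: 39.5
finger_force: 30.0
```

```bash
python3 - <<'E'
from h import *
c=bot.capture('top')
o=bot.get_obs();t=toolnow();print(np.round(t,3),o['grip_width'],o['finger_force'],tobd(t))
go(t,[*bd(0,112),41,-.217])
E
```

```text
[ 5.19665e+02  2.19050e+02  2.28562e+02 -2.31000e-01] 39.30341859433946 29.997913241386414 [  1.35893879 100.49985541]
x -0.0015 y -0.0115 z 0.1876 twist -0.8
```

play_rows:
  commands:
    - {"x": -0.001, "y": -0.006, "z": 0.04, "twist": -0.8}
    - {"x": -0.001, "y": -0.011, "z": 0.085, "twist": -0.8}
    - {"x": -0.001, "y": -0.011, "z": 0.13, "twist": -0.8}
    - {"x": -0.001, "y": -0.011, "z": 0.16, "twist": -0.8}
    - {"x": -0.001, "y": -0.011, "z": 0.178, "twist": -0.8}
    - {"x": -0.001, "y": -0.011, "z": 0.186, "twist": -0.8}
    - {"x": -0.001, "y": -0.011, "z": 0.188, "twist": -0.8}
    - {"x": -0.001, "y": -0.011, "z": 0.188, "twist": -0.8}

```text
time: 12.4
tool_pos: [523.3, 223.1, 41.3]
tcp_rot: [-3.141, -0.001, -0.203]
contact_force: [-0.4, -0.4, -1.6]
grip_width: 39.2
finger_force: 30.0
```

```bash
python3 - <<'E'
from h import *
o=bot.get_obs();t=toolnow();print(np.round(t,3),o['grip_width'],o['contact_force'],tobd(t))
E
```

```text
[ 5.23275e+02  2.23101e+02  4.13420e+01 -2.03000e-01] 39.156866750257386 [-0.42774747 -0.3528444  -1.63873141] [  4.01202739 105.23303601]
```

play_rows:
  commands:
    - {"x": 0, "y": 0, "z": 0.0012, "twist": 0}
    - {"x": 0, "y": 0, "z": 0.0012, "twist": 0}
    - {"x": 0, "y": 0, "z": 0.0012, "twist": 0}
    - {"x": 0, "y": 0, "z": 0.0012, "twist": 0}
    - {"x": 0, "y": 0, "z": -0.01, "twist": 0}
    - {"x": 0, "y": 0, "z": -0.03, "twist": 0}
    - {"x": 0, "y": 0, "z": -0.06, "twist": 0}
    - {"x": 0, "y": 0, "z": -0.09, "twist": 0}
  jaw: 0.37

```text
time: 13.2
tool_pos: [522.6, 223.1, 132.3]
tcp_rot: [3.141, 0.0, -0.203]
contact_force: [0.3, 0.3, 1.8]
grip_width: 57.7
finger_force: 0.0
```

play_rows:
  commands:
    - {"x": 0, "y": -0.02, "z": 0, "twist": -8}
    - {"x": 0, "y": -0.04, "z": 0, "twist": -16}
    - {"x": 0, "y": -0.06, "z": 0, "twist": -24}
    - {"x": 0, "y": -0.06, "z": 0, "twist": -32}
    - {"x": 0, "y": -0.06, "z": 0, "twist": -40}
    - {"x": 0, "y": -0.06, "z": 0, "twist": -48}
    - {"x": 0, "y": -0.06, "z": 0, "twist": -56}
    - {"x": 0, "y": -0.06, "z": 0, "twist": -64}
  jaw: 0.55

```text
time: 14.0
tool_pos: [535.0, 281.9, 131.6]
tcp_rot: [3.141, -0.001, 0.919]
contact_force: [-0.8, 0.0, -0.5]
grip_width: 41.4
finger_force: 0.0
```

```bash
python3 - <<'E'
from h import *
o=bot.get_obs();t=toolnow();print(np.round(t,3),o['grip_width'],o['contact_force'],tobd(t))
c=bot.capture('wrist');cv2.imwrite('pics/w3.png',c['pixels'][:,:,::-1])
t=toolnow();go(t,[*bd(0,152),45,1.354])
E
```

```text
[534.955 281.913 131.639   0.919] 41.35715606579425 [-0.75053754  0.03474022 -0.524596  ] [  2.75671029 165.17996755]
x -0.0131 y 0.0030 z 0.0866 twist -24.5
```

View pics/w3.png

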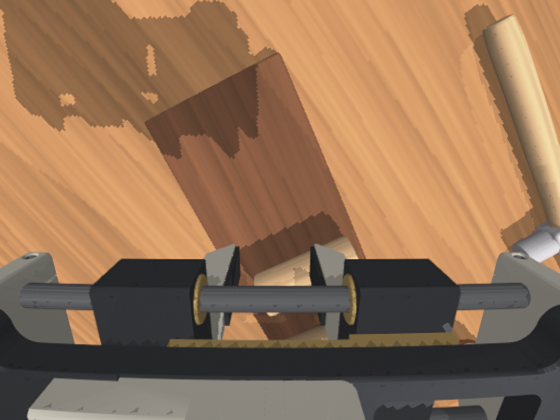

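The wrist view looks out over the board's far end; the middle roller shows under the fingers at (305,262).

```bash
python3 - <<'E'
from h import *
c=bot.capture('wrist')
for uv in((256,274),(305,258),(350,240)):print(tobd(onplane(c,[uv],32)[0]))
E
```

```text
[-32.24696726 125.66192902]
[ 12.99758113 122.03909685]
[ 54.33024967 121.52843738]
```

play_rows:
  commands:
    - {"x": -0.005, "y": 0.001, "z": 0.0, "twist": -8}
    - {"x": -0.01, "y": 0.003, "z": 0.01, "twist": -16}
    - {"x": -0.013, "y": 0.003, "z": 0.03, "twist": -24}
    - {"x": -0.013, "y": 0.003, "z": 0.055, "twist": -24.5}
    - {"x": -0.013, "y": 0.003, "z": 0.075, "twist": -24.5}
    - {"x": -0.013, "y": 0.003, "z": 0.087, "twist": -24.5}
    - {"x": -0.013, "y": 0.003, "z": 0.09, "twist": -24.5}
    - {"x": -0.013, "y": 0.003, "z": 0.09, "twist": -24.5}

```text
time: 14.9
tool_pos: [529.5, 269.8, 40.9]
tcp_rot: [3.141, -0.0, 1.34]
contact_force: [0.6, -0.3, 0.4]
grip_width: 41.1
finger_force: 0.0
```

play_rows:
  commands:
    - {"x": -0.008, "y": 0, "z": 0, "twist": 0}
    - {"x": -0.014, "y": 0, "z": 0, "twist": 0}
    - {"x": -0.019, "y": 0, "z": 0, "twist": 0}
    - {"x": -0.024, "y": 0, "z": 0, "twist": 0}
    - {"x": -0.029, "y": 0, "z": 0, "twist": 0}
    - {"x": -0.034, "y": 0, "z": 0, "twist": 0}
    - {"x": -0.038, "y": 0, "z": 0, "twist": 0}
    - {"x": -0.041, "y": 0, "z": 0, "twist": 0}

```text
time: 15.7
tool_pos: [519.9, 229.4, 40.7]
tcp_rot: [-3.141, 0.0, 1.341]
contact_force: [0.2, 0.6, -0.0]
grip_width: 41.4
finger_force: 0.0
```

```bash
python3 - <<'E'
from h import *
t=toolnow();print(np.round(t,3),tobd(t))
E
```

```text
[519.886 229.367  40.651   1.341] [ -0.64606337 110.62209087]
```

play_rows:
  commands:
    - {"x": -0.0015, "y": 0, "z": 0, "twist": 0}
    - {"x": -0.003, "y": 0, "z": 0, "twist": 0}
    - {"x": -0.0045, "y": 0, "z": 0, "twist": 0}
    - {"x": -0.006, "y": 0, "z": 0, "twist": 0}
    - {"x": -0.0075, "y": 0, "z": 0, "twist": 0}
    - {"x": -0.009, "y": 0, "z": 0, "twist": 0}
    - {"x": -0.0095, "y": 0, "z": 0, "twist": 0}
    - {"x": -0.01, "y": 0, "z": 0, "twist": 0}

```text
time: 16.5
tool_pos: [517.7, 220.0, 40.7]
tcp_rot: [3.142, 0.0, 1.341]
contact_force: [-0.4, 0.3, -0.5]
grip_width: 41.4
finger_force: 0.0
```

play_rows:
  commands:
    - {"x": -0.0005, "y": 0, "z": 0, "twist": 0}
    - {"x": -0.001, "y": 0, "z": 0, "twist": 0}
    - {"x": -0.0015, "y": 0, "z": 0, "twist": 0}
    - {"x": -0.002, "y": 0, "z": 0, "twist": 0}
    - {"x": -0.002, "y": 0, "z": 0, "twist": 0}
    - {"x": -0.002, "y": 0, "z": 0, "twist": 0}
    - {"x": -0.002, "y": 0, "z": 0, "twist": 0}
    - {"x": -0.002, "y": 0, "z": 0, "twist": 0}

```text
time: 17.3
tool_pos: [517.6, 218.4, 40.8]
tcp_rot: [3.141, -0.001, 1.341]
contact_force: [1.5, 4.2, 0.9]
grip_width: 41.7
finger_force: 2.4
```

```bash
python3 - <<'E'
from h import *
t=toolnow();print(np.round(t,3),tobd(t))
E
```

```text
[517.551 218.431  40.831   1.341] [-0.57177741 99.44016476]
```

play_rows:
  commands:
    - {"x": 0.004, "y": 0, "z": 0, "twist": 0}
    - {"x": 0.012, "y": 0, "z": 0, "twist": 0}
    - {"x": 0.025, "y": 0, "z": -0.01, "twist": 0}
    - {"x": 0.04, "y": 0, "z": -0.04, "twist": 0}
    - {"x": 0.04, "y": 0, "z": -0.08, "twist": 0}
    - {"x": 0.04, "y": 0, "z": -0.12, "twist": 0}
    - {"x": 0.04, "y": 0, "z": -0.155, "twist": 0}
    - {"x": 0.04, "y": 0, "z": -0.18, "twist": 0}

```text
time: 18.1
tool_pos: [526.5, 257.4, 223.3]
tcp_rot: [3.14, -0.001, 1.341]
contact_force: [0.3, 1.1, 0.2]
grip_width: 41.3
finger_force: 0.0
```

play_rows:
  commands:
    - {"x": -0.045, "y": 0.016, "z": 0, "twist": 7}
    - {"x": -0.09, "y": 0.032, "z": 0, "twist": 14}
    - {"x": -0.135, "y": 0.048, "z": 0, "twist": 21}
    - {"x": -0.18, "y": 0.064, "z": 0, "twist": 28}
    - {"x": -0.225, "y": 0.08, "z": 0, "twist": 35}
    - {"x": -0.27, "y": 0.096, "z": 0, "twist": 42}
    - {"x": -0.315, "y": 0.112, "z": 0, "twist": 48}
    - {"x": -0.36, "y": 0.128, "z": 0, "twist": 53}
  jaw: 0

```text
time: 18.9
tool_pos: [568.8, -124.3, 220.6]
tcp_rot: [-3.141, 0.001, 0.412]
contact_force: [1.3, -0.2, 0.4]
grip_width: 91.2
finger_force: 0.0
```

```bash
python3 - <<'E'
from h import *
c=bot.capture('top');cv2.imwrite('pics/t3.png',cv2.resize(c['pixels'][185:310,70:410,::-1],(800,294)))
t=toolnow();print(np.round(t,3))
go(t,[584,-192,115,.412])
E
```

```text
[ 5.69410e+02 -1.31685e+02  2.20320e+02  4.03000e-01]
x -0.0103 y 0.0612 z 0.1053 twist -0.5
```

View pics/t3.png

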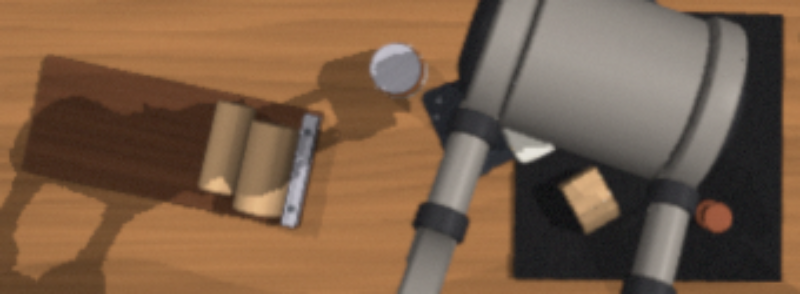

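The crop shows thick and middle lying side by side against the batten, parallel to it, with middle about 10 mm further along own +x, which is in tolerance. Now the thin roller.

play_rows:
  commands:
    - {"x": -0.005, "y": 0.03, "z": 0.0, "twist": 0}
    - {"x": -0.01, "y": 0.055, "z": 0.02, "twist": 0}
    - {"x": -0.01, "y": 0.06, "z": 0.05, "twist": 0}
    - {"x": -0.01, "y": 0.06, "z": 0.08, "twist": 0}
    - {"x": -0.01, "y": 0.06, "z": 0.1, "twist": 0}
    - {"x": -0.01, "y": 0.06, "z": 0.105, "twist": 0}
    - {"x": -0.01, "y": 0.06, "z": 0.105, "twist": 0}
    - {"x": -0.01, "y": 0.06, "z": 0.105, "twist": 0}

```text
time: 19.75
tool_pos: [584.9, -181.6, 116.9]
tcp_rot: [3.14, -0.001, 0.417]
contact_force: [0.6, -0.1, 0.8]
grip_width: 91.8
finger_force: 0.0
```

```bash
python3 - <<'E'
from h import *
c=bot.capture('wrist')
t=toolnow();print(np.round(t,3))
h=cv2.cvtColor(c['pixels'],cv2.COLOR_RGB2HSV)
R=np.zeros(h.shape[:2],bool);R[60:290,200:350]=1
for k in blobs(R&(h[...,2]>110),300):
    p,s,a=rect(c,k,21);print(p,s,a,k.reshape(-1,2).min(0),k.reshape(-1,2).max(0))
go(t,[584,-192,33,.412])
E
```

```text
[ 5.84988e+02 -1.81635e+02  1.17187e+02  4.17000e-01]
[ 580.93615723 -193.2190094 ] (98.73149108886719, 29.80297088623047) 0.40704892602137077 [266 172] [303 284]
[ 656.47302246 -150.33274841] (115.2896728515625, 86.59443664550781) -1.1547278400831589 [200  60] [349 180]
x -0.0051 y 0.0091 z 0.0842 twist 0.3
```

Consistent with the top view; down and grip.

play_rows:
  commands:
    - {"x": -0.004, "y": 0.005, "z": 0.025, "twist": 0}
    - {"x": -0.006, "y": 0.009, "z": 0.05, "twist": 0}
    - {"x": -0.006, "y": 0.009, "z": 0.07, "twist": 0}
    - {"x": -0.006, "y": 0.009, "z": 0.08, "twist": 0}
    - {"x": -0.006, "y": 0.009, "z": 0.084, "twist": 0}
    - {"x": -0.006, "y": 0.009, "z": 0.084, "twist": 0}
    - {"x": -0.006, "y": 0.009, "z": 0.084, "twist": 0}
    - {"x": -0.006, "y": 0.009, "z": 0.084, "twist": 0}

```text
time: 20.6
tool_pos: [583.0, -192.4, 32.9]
tcp_rot: [3.14, -0.001, 0.416]
contact_force: [-0.6, -0.1, -0.1]
grip_width: 91.8
finger_force: 0.0
```

play_rows:
  commands:
    - {"x": 0, "y": 0, "z": 0, "twist": 0}
    - {"x": 0, "y": 0, "z": 0, "twist": 0}
    - {"x": 0, "y": 0, "z": 0, "twist": 0}
    - {"x": 0, "y": 0, "z": 0, "twist": 0}
    - {"x": 0, "y": 0, "z": 0, "twist": 0}
    - {"x": 0, "y": 0, "z": 0, "twist": 0}
    - {"x": 0, "y": 0, "z": 0, "twist": 0}
    - {"x": 0, "y": 0, "z": 0, "twist": 0}
  jaw: 1

```text
time: 21.4
tool_pos: [582.4, -192.2, 31.7]
tcp_rot: [3.141, 0.0, 0.416]
contact_force: [-0.1, 0.5, 0.1]
grip_width: 32.3
finger_force: 0.0
```

```bash
python3 - <<'E'
from h import *
o=bot.get_obs();t=toolnow();print(np.round(t,3),o['grip_width'],o['finger_force'])
go(t,[*bd(0,145),230,-.217])
E
```

```text
[ 5.82362e+02 -1.92227e+02  3.17130e+01  4.16000e-01] 32.26859897278169 0.0
x 0.1342 y -0.4382 z -0.1983 twist 36.3
```

play_rows:
  commands:
    - {"x": 0, "y": 0, "z": 0, "twist": 0}
    - {"x": 0, "y": 0, "z": 0, "twist": 0}
    - {"x": 0, "y": 0, "z": -0.015, "twist": 0}
    - {"x": 0, "y": 0, "z": -0.055, "twist": 0}
    - {"x": 0, "y": 0, "z": -0.1, "twist": 0}
    - {"x": 0.005, "y": -0.015, "z": -0.145, "twist": 0}
    - {"x": 0.015, "y": -0.04, "z": -0.18, "twist": 0}
    - {"x": 0.03, "y": -0.08, "z": -0.198, "twist": 0}

```text
time: 22.2
tool_pos: [578.5, -108.0, 234.8]
tcp_rot: [3.136, -0.005, 0.413]
contact_force: [0.3, -0.5, -0.9]
grip_width: 29.4
finger_force: 30.0
```

play_rows:
  commands:
    - {"x": 0.013, "y": -0.045, "z": 0, "twist": 5}
    - {"x": 0.026, "y": -0.09, "z": 0, "twist": 10}
    - {"x": 0.039, "y": -0.135, "z": 0, "twist": 15}
    - {"x": 0.052, "y": -0.18, "z": 0, "twist": 20}
    - {"x": 0.065, "y": -0.225, "z": 0, "twist": 25}
    - {"x": 0.078, "y": -0.27, "z": 0, "twist": 30}
    - {"x": 0.091, "y": -0.315, "z": 0, "twist": 35}
    - {"x": 0.104, "y": -0.358, "z": 0, "twist": 36.3}

```text
time: 23.0
tool_pos: [527.1, 264.6, 231.1]
tcp_rot: [-3.141, -0.001, -0.22]
contact_force: [0.1, -0.3, 0.2]
grip_width: 28.8
finger_force: 30.0
```

```bash
python3 - <<'E'
from h import *
c=bot.capture('top')
o=bot.get_obs();t=toolnow();print(np.round(t,3),o['grip_width'],o['finger_force'],tobd(t))
go(t,[*bd(2,142),39,-.217])
E
```

```text
[ 5.25589e+02  2.70888e+02  2.30953e+02 -2.15000e-01] 29.626037015734603 30.00105768442154 [ -4.01645984 152.39747545]
x 0.0060 y 0.0104 z 0.1920 twist 0.1
```

play_rows:
  commands:
    - {"x": 0.003, "y": 0.005, "z": 0.04, "twist": 0}
    - {"x": 0.006, "y": 0.01, "z": 0.085, "twist": 0}
    - {"x": 0.006, "y": 0.01, "z": 0.13, "twist": 0}
    - {"x": 0.006, "y": 0.01, "z": 0.16, "twist": 0}
    - {"x": 0.006, "y": 0.01, "z": 0.18, "twist": 0}
    - {"x": 0.006, "y": 0.01, "z": 0.19, "twist": 0}
    - {"x": 0.006, "y": 0.01, "z": 0.192, "twist": 0}
    - {"x": 0.006, "y": 0.01, "z": 0.192, "twist": 0}

```text
time: 23.85
tool_pos: [532.2, 251.6, 38.7]
tcp_rot: [-3.141, -0.001, -0.217]
contact_force: [-0.0, 0.4, -0.4]
grip_width: 29.0
finger_force: 30.0
```

```bash
python3 - <<'E'
from h import *
o=bot.get_obs();t=toolnow();print(np.round(t,3),o['grip_width'],o['contact_force'],tobd(t))
E
```

```text
[ 5.32190e+02  2.51623e+02  3.87190e+01 -2.17000e-01] 28.961021134014967 [-0.00603493  0.44560663 -0.35007513] [  6.57713826 135.00475947]
```

play_rows:
  commands:
    - {"x": 0, "y": 0, "z": 0.001, "twist": 0}
    - {"x": 0, "y": 0, "z": 0.001, "twist": 0}
    - {"x": 0, "y": 0, "z": 0.001, "twist": 0}
    - {"x": 0, "y": 0, "z": 0.001, "twist": 0}
    - {"x": 0, "y": 0, "z": -0.01, "twist": 0}
    - {"x": 0, "y": 0, "z": -0.03, "twist": 0}
    - {"x": 0, "y": 0, "z": -0.055, "twist": 0}
    - {"x": 0, "y": 0, "z": -0.08, "twist": 0}
  jaw: 0.545

```text
time: 24.65
tool_pos: [531.4, 251.5, 119.2]
tcp_rot: [3.141, 0.0, -0.217]
contact_force: [1.0, -0.1, -0.1]
grip_width: 41.6
finger_force: 0.0
```

play_rows:
  commands:
    - {"x": -0.002, "y": -0.02, "z": 0, "twist": -8}
    - {"x": -0.004, "y": -0.04, "z": 0, "twist": -16}
    - {"x": -0.006, "y": -0.045, "z": 0, "twist": -24}
    - {"x": -0.006, "y": -0.045, "z": 0, "twist": -32}
    - {"x": -0.006, "y": -0.045, "z": 0, "twist": -40}
    - {"x": -0.006, "y": -0.045, "z": 0, "twist": -48}
    - {"x": -0.006, "y": -0.045, "z": 0, "twist": -56}
    - {"x": -0.006, "y": -0.045, "z": 0, "twist": -64}

```text
time: 25.45
tool_pos: [535.4, 296.8, 118.5]
tcp_rot: [3.141, -0.0, 0.906]
contact_force: [0.1, -0.8, -0.0]
grip_width: 41.7
finger_force: 0.0
```

```bash
python3 - <<'E'
from h import *
t=toolnow();print(np.round(t,3),tobd(t))
go(t,[*bd(2,175),40,1.354])
E
```

```text
[535.429 296.781 118.502   0.906] [1.83178153e-02 1.79801213e+02]
x -0.0035 y 0.0039 z 0.0785 twist -25.7
```

play_rows:
  commands:
    - {"x": -0.002, "y": 0.001, "z": 0.0, "twist": -8}
    - {"x": -0.003, "y": 0.003, "z": 0.01, "twist": -16}
    - {"x": -0.003, "y": 0.004, "z": 0.03, "twist": -24}
    - {"x": -0.003, "y": 0.004, "z": 0.05, "twist": -25.7}
    - {"x": -0.003, "y": 0.004, "z": 0.068, "twist": -25.7}
    - {"x": -0.003, "y": 0.004, "z": 0.077, "twist": -25.7}
    - {"x": -0.003, "y": 0.004, "z": 0.078, "twist": -25.7}
    - {"x": -0.003, "y": 0.004, "z": 0.078, "twist": -25.7}
  jaw: 0.55

```text
time: 26.25
tool_pos: [537.0, 292.1, 40.4]
tcp_rot: [3.141, -0.0, 1.348]
contact_force: [0.7, -0.7, -0.0]
grip_width: 41.5
finger_force: 0.0
```

play_rows:
  commands:
    - {"x": -0.006, "y": 0, "z": 0, "twist": 0}
    - {"x": -0.011, "y": 0, "z": 0, "twist": 0}
    - {"x": -0.016, "y": 0, "z": 0, "twist": 0}
    - {"x": -0.021, "y": 0, "z": 0, "twist": 0}
    - {"x": -0.026, "y": 0, "z": 0, "twist": 0}
    - {"x": -0.03, "y": 0, "z": 0, "twist": 0}
    - {"x": -0.034, "y": 0, "z": 0, "twist": 0}
    - {"x": -0.037, "y": 0, "z": 0, "twist": 0}

```text
time: 27.05
tool_pos: [528.4, 255.4, 39.7]
tcp_rot: [-3.142, 0.0, 1.348]
contact_force: [-0.8, -0.2, -0.4]
grip_width: 41.0
finger_force: 0.0
```

```bash
python3 - <<'E'
from h import *
t=toolnow();print(np.round(t,3),tobd(t))
E
```

```text
[528.388 255.446  39.664   1.348] [  2.04107556 137.91994084]
```

play_rows:
  commands:
    - {"x": -0.0015, "y": 0, "z": 0, "twist": 0}
    - {"x": -0.003, "y": 0, "z": 0, "twist": 0}
    - {"x": -0.0045, "y": 0, "z": 0, "twist": 0}
    - {"x": -0.0055, "y": 0, "z": 0, "twist": 0}
    - {"x": -0.0065, "y": 0, "z": 0, "twist": 0}
    - {"x": -0.0072, "y": 0, "z": 0, "twist": 0}
    - {"x": -0.0078, "y": 0, "z": 0, "twist": 0}
    - {"x": -0.0083, "y": 0, "z": 0, "twist": 0}

```text
time: 27.85
tool_pos: [526.6, 247.7, 39.7]
tcp_rot: [3.142, 0.0, 1.348]
contact_force: [-0.4, 0.0, 1.5]
grip_width: 41.3
finger_force: 0.1
```

play_rows:
  commands:
    - {"x": -0.0003, "y": 0, "z": 0, "twist": 0}
    - {"x": -0.0006, "y": 0, "z": 0, "twist": 0}
    - {"x": -0.0009, "y": 0, "z": 0, "twist": 0}
    - {"x": -0.0012, "y": 0, "z": 0, "twist": 0}
    - {"x": -0.0015, "y": 0, "z": 0, "twist": 0}
    - {"x": -0.0015, "y": 0, "z": 0, "twist": 0}
    - {"x": -0.0015, "y": 0, "z": 0, "twist": 0}
    - {"x": -0.0015, "y": 0, "z": 0, "twist": 0}

```text
time: 28.65
tool_pos: [526.5, 246.6, 39.8]
tcp_rot: [3.141, -0.0, 1.348]
contact_force: [1.2, 4.6, 0.3]
grip_width: 41.3
finger_force: 2.1
```

```bash
python3 - <<'E'
from h import *
t=toolnow();print(np.round(t,3),tobd(t))
E
```

```text
[526.512 246.562  39.783   1.348] [  2.12236768 128.84079481]
```

Thin is in contact at the expected place. Now the chock: its own +y points along world angle 0.51, with the sloped face towards world -x/-y.

play_rows:
  commands:
    - {"x": 0.004, "y": 0, "z": 0, "twist": 0}
    - {"x": 0.012, "y": 0, "z": 0, "twist": 0}
    - {"x": 0.025, "y": 0, "z": -0.01, "twist": 0}
    - {"x": 0.03, "y": 0, "z": -0.04, "twist": 0}
    - {"x": 0.03, "y": 0, "z": -0.08, "twist": 0}
    - {"x": 0.03, "y": 0, "z": -0.12, "twist": 0}
    - {"x": 0.03, "y": 0, "z": -0.15, "twist": 0}
    - {"x": 0.03, "y": 0, "z": -0.17, "twist": 0}

```text
time: 29.45
tool_pos: [533.4, 276.0, 212.4]
tcp_rot: [3.139, -0.001, 1.348]
contact_force: [-0.1, 0.6, -0.7]
grip_width: 41.2
finger_force: 0.0
```

play_rows:
  commands:
    - {"x": -0.045, "y": 0.003, "z": 0, "twist": 6}
    - {"x": -0.09, "y": 0.007, "z": 0, "twist": 12}
    - {"x": -0.135, "y": 0.01, "z": 0, "twist": 18}
    - {"x": -0.18, "y": 0.013, "z": 0, "twist": 24}
    - {"x": -0.225, "y": 0.017, "z": 0, "twist": 30}
    - {"x": -0.27, "y": 0.02, "z": 0, "twist": 36}
    - {"x": -0.315, "y": 0.024, "z": 0, "twist": 42}
    - {"x": -0.365, "y": 0.028, "z": 0, "twist": 48}
  jaw: 0

```text
time: 30.25
tool_pos: [479.2, -87.8, 209.8]
tcp_rot: [-3.142, 0.0, 0.507]
contact_force: [1.0, 1.0, 0.5]
grip_width: 91.8
finger_force: 0.0
```

```bash
python3 - <<'E'
from h import *
c=bot.capture('top');cv2.imwrite('pics/t4.png',cv2.resize(c['pixels'][185:310,70:410,::-1],(800,294)))
t=toolnow();print(np.round(t,3))
go(t,[464.5,-188,120,.51])
E
```

```text
[478.582 -94.867 209.796   0.497]
x -0.0568 y 0.0752 z 0.0898 twist -0.7
```

View pics/t4.png

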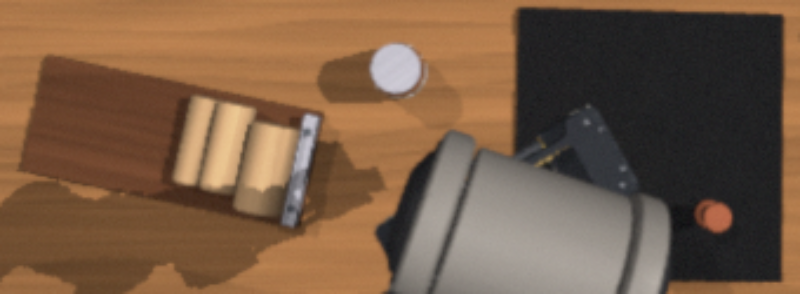

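The crop shows the three rollers touching and parallel to the batten: thick at (256,170), middle at (227,146), thin at (191,141). I'll measure their offsets, then lower to the chock.

```bash
cat > row.py <<'E'
from h import *
c=bot.capture('top')
h=cv2.cvtColor(c['pixels'],cv2.COLOR_RGB2HSV)
ys,xs=np.mgrid[0:420,0:560];W=onplane(c,np.c_[xs.ravel(),ys.ravel()],32)-S
bx=(W@U).reshape(420,560);by=(W@VV).reshape(420,560)
on=(abs(bx)<66)&(h[...,2]>95)&(h[...,1]<125)&(h[...,1]>50)
for n,z,a,b in(('thick',37,10,44),('middle',32,58,82),('thin',27,97,113)):
    ks=blobs(on&(by>a)&(by<b),20);w=np.vstack([onplane(c,k.reshape(-1,2),z) for k in ks])-S
    X=w@U;Y=w@VV;print(n,'x range',X.min().round(1),X.max().round(1),'mid',((X.min()+X.max())/2).round(1),'ymid',((Y.min()+Y.max())/2).round(1))
E
python3 row.py
```

```text
thick x range -52.8 43.3 mid -4.8 ymid 25.9
middle x range -39.7 55.2 mid 7.8 ymid 70.0
thin x range -39.4 55.1 mid 7.9 ymid 106.4
```

play_rows:
  commands:
    - {"x": -0.02, "y": 0.03, "z": 0, "twist": -0.7}
    - {"x": -0.04, "y": 0.055, "z": 0.01, "twist": -0.7}
    - {"x": -0.055, "y": 0.072, "z": 0.04, "twist": -0.7}
    - {"x": -0.057, "y": 0.073, "z": 0.07, "twist": -0.7}
    - {"x": -0.057, "y": 0.073, "z": 0.085, "twist": -0.7}
    - {"x": -0.057, "y": 0.073, "z": 0.09, "twist": -0.7}
    - {"x": -0.057, "y": 0.073, "z": 0.09, "twist": -0.7}
    - {"x": -0.057, "y": 0.073, "z": 0.09, "twist": -0.7}

```text
time: 31.15
tool_pos: [466.4, -177.8, 120.5]
tcp_rot: [3.14, -0.001, 0.524]
contact_force: [1.1, -0.4, 0.5]
grip_width: 92.2
finger_force: 0.0
```

```bash
python3 - <<'E'
from h import *
c=bot.capture('wrist');cv2.imwrite('pics/w4.png',c['pixels'][:,:,::-1])
t=toolnow();print(np.round(t,3))
go(t,[464.5,-188,36,.51])
E
```

```text
[ 466.411 -177.903  120.732    0.524]
x -0.0067 y 0.0078 z 0.0847 twist 0.8
```

View pics/w4.png

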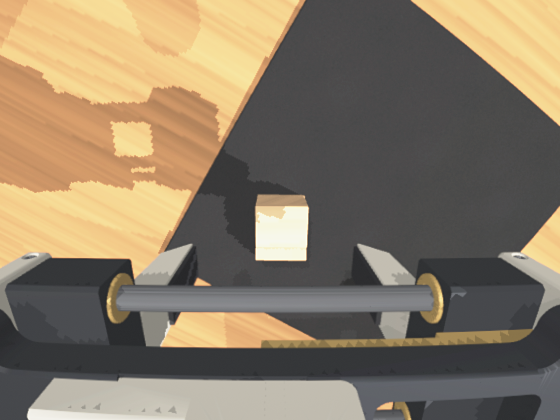

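The wrist view shows the chock square between the fingers (column 282, rows 196–262). The sloped face is on the near side (rows 250–262) and the upright back face on the far side.

```bash
python3 - <<'E'
from h import *
c=bot.capture('wrist');t=toolnow();d=np.array([np.cos(t[3]),np.sin(t[3])]);e=np.array([d[1],-d[0]])
for uv,z,n in(((282,206),42,'top back'),((282,249),42,'top front'),((282,262),6,'toe'),((282,196),6,'back bottom')):
    p=onplane(c,[uv],z)[0]-t[:2];print(n,p@d,p@e)
E
```

```text
top back 18.37320236182579 6.735926799881753
top front -16.43118098702407 6.968565597974541
toe -45.849253976231985 8.147950476876193
back bottom 16.968049708917878 7.727007493103492
```

play_rows:
  commands:
    - {"x": -0.004, "y": 0.004, "z": 0.02, "twist": 0.8}
    - {"x": -0.008, "y": 0.007, "z": 0.045, "twist": 0.8}
    - {"x": -0.008, "y": 0.007, "z": 0.068, "twist": 0.8}
    - {"x": -0.008, "y": 0.007, "z": 0.08, "twist": 0.8}
    - {"x": -0.008, "y": 0.007, "z": 0.084, "twist": 0.8}
    - {"x": -0.008, "y": 0.007, "z": 0.084, "twist": 0.8}
    - {"x": -0.008, "y": 0.007, "z": 0.084, "twist": 0.8}
    - {"x": -0.008, "y": 0.007, "z": 0.084, "twist": 0.8}

```text
time: 32.05
tool_pos: [462.8, -188.4, 36.7]
tcp_rot: [3.14, -0.001, 0.509]
contact_force: [0.2, -0.5, 0.2]
grip_width: 91.5
finger_force: 0.0
```

play_rows:
  commands:
    - {"x": 0, "y": 0, "z": 0, "twist": 0}
    - {"x": 0, "y": 0, "z": 0, "twist": 0}
    - {"x": 0, "y": 0, "z": 0, "twist": 0}
    - {"x": 0, "y": 0, "z": 0, "twist": 0}
    - {"x": 0, "y": 0, "z": 0, "twist": 0}
    - {"x": 0, "y": 0, "z": 0, "twist": 0}
    - {"x": 0, "y": 0, "z": 0, "twist": 0}
    - {"x": 0, "y": 0, "z": 0, "twist": 0}
  jaw: 1

```text
time: 32.85
tool_pos: [462.1, -188.0, 35.7]
tcp_rot: [-3.141, 0.0, 0.509]
contact_force: [-0.4, 0.1, 0.2]
grip_width: 39.9
finger_force: 30.0
```

```bash
python3 - <<'E'
from h import *
o=bot.get_obs();t=toolnow();print(np.round(t,3),o['grip_width'],o['finger_force'])
go(t,[*bd(5,185),230,1.354])
E
```

```text
[ 462.074 -187.981   35.67     0.509] 39.89054701404888 29.999492168426514
x 0.3073 y -0.3882 z -0.1943 twist -48.4
```

play_rows:
  commands:
    - {"x": 0, "y": 0, "z": -0.02, "twist": 0}
    - {"x": 0, "y": 0, "z": -0.06, "twist": 0}
    - {"x": 0, "y": 0, "z": -0.105, "twist": 0}
    - {"x": 0.01, "y": -0.013, "z": -0.145, "twist": 0}
    - {"x": 0.03, "y": -0.038, "z": -0.175, "twist": 0}
    - {"x": 0.055, "y": -0.069, "z": -0.19, "twist": 0}
    - {"x": 0.08, "y": -0.101, "z": -0.194, "twist": 0}
    - {"x": 0.1, "y": -0.127, "z": -0.194, "twist": 0}

```text
time: 33.65
tool_pos: [487.9, -26.6, 230.7]
tcp_rot: [3.14, -0.002, 0.509]
contact_force: [0.7, -0.7, -1.3]
grip_width: 39.9
finger_force: 30.0
```

play_rows:
  commands:
    - {"x": 0.026, "y": -0.033, "z": 0, "twist": -6}
    - {"x": 0.052, "y": -0.066, "z": 0, "twist": -12}
    - {"x": 0.08, "y": -0.1, "z": 0, "twist": -18}
    - {"x": 0.106, "y": -0.133, "z": 0, "twist": -24}
    - {"x": 0.132, "y": -0.166, "z": 0, "twist": -30}
    - {"x": 0.158, "y": -0.199, "z": 0, "twist": -36}
    - {"x": 0.184, "y": -0.231, "z": 0, "twist": -42}
    - {"x": 0.207, "y": -0.261, "z": 0, "twist": -48.4}

```text
time: 34.45
tool_pos: [541.2, 302.2, 229.1]
tcp_rot: [-3.141, 0.0, 1.358]
contact_force: [0.5, -0.7, -1.9]
grip_width: 40.1
finger_force: 30.0
```

```bash
python3 - <<'E'
from h import *
c=bot.capture('top')
o=bot.get_obs();t=toolnow();print(np.round(t,3),o['grip_width'],o['finger_force'],tobd(t))
go(t,[*bd(5,180),42.5,1.354])
E
```

```text
[541.021 307.404 228.84    1.367] 40.033338442572045 30.000332394847646 [  3.19188554 191.37916182]
x -0.0114 y 0.0017 z 0.1863 twist 0.8
```

play_rows:
  commands:
    - {"x": -0.004, "y": 0.002, "z": 0.04, "twist": 0.8}
    - {"x": -0.008, "y": 0.002, "z": 0.085, "twist": 0.8}
    - {"x": -0.008, "y": 0.002, "z": 0.13, "twist": 0.8}
    - {"x": -0.008, "y": 0.002, "z": 0.16, "twist": 0.8}
    - {"x": -0.008, "y": 0.002, "z": 0.176, "twist": 0.8}
    - {"x": -0.008, "y": 0.002, "z": 0.184, "twist": 0.8}
    - {"x": -0.008, "y": 0.002, "z": 0.186, "twist": 0.8}
    - {"x": -0.008, "y": 0.002, "z": 0.186, "twist": 0.8}

```text
time: 35.3
tool_pos: [542.0, 292.1, 44.3]
tcp_rot: [3.141, -0.0, 1.339]
contact_force: [0.6, 0.4, -1.0]
grip_width: 39.7
finger_force: 30.0
```

```bash
python3 - <<'E'
from h import *
c=bot.capture('top')
o=bot.get_obs();t=toolnow();print(np.round(t,3),o['grip_width'],o['contact_force'],tobd(t))
E
```

```text
[542.202 292.254  44.733   1.339] 40.213428554888836 [ 0.21567514 -0.49562272 -1.52533557] [  7.60661732 176.83880618]
```

play_rows:
  commands:
    - {"x": -0.002, "y": 0, "z": 0.001, "twist": -0.6}
    - {"x": -0.005, "y": 0, "z": 0.002, "twist": -0.6}
    - {"x": -0.008, "y": 0, "z": 0.0022, "twist": -0.6}
    - {"x": -0.011, "y": 0, "z": 0.0022, "twist": -0.6}
    - {"x": -0.014, "y": 0, "z": 0.0022, "twist": -0.6}
    - {"x": -0.017, "y": 0, "z": 0.0022, "twist": -0.6}
    - {"x": -0.019, "y": 0, "z": 0.0022, "twist": -0.6}
    - {"x": -0.02, "y": 0, "z": 0.0022, "twist": -0.6}

```text
time: 36.15
tool_pos: [537.2, 272.5, 41.7]
tcp_rot: [3.141, -0.0, 1.35]
contact_force: [0.2, 0.4, 0.2]
grip_width: 40.2
finger_force: 30.0
```

play_rows:
  commands:
    - {"x": -0.0007, "y": 0, "z": 0, "twist": 0}
    - {"x": -0.0014, "y": 0, "z": 0, "twist": 0}
    - {"x": -0.0021, "y": 0, "z": 0, "twist": 0}
    - {"x": -0.0028, "y": 0, "z": 0, "twist": 0}
    - {"x": -0.0035, "y": 0, "z": 0, "twist": 0}
    - {"x": -0.004, "y": 0, "z": 0, "twist": 0}
    - {"x": -0.004, "y": 0, "z": 0, "twist": 0}
    - {"x": -0.004, "y": 0, "z": 0, "twist": 0}

```text
time: 36.95
tool_pos: [536.3, 268.8, 41.7]
tcp_rot: [3.141, -0.0, 1.35]
contact_force: [0.8, 1.9, 3.6]
grip_width: 39.7
finger_force: 30.0
```

```bash
python3 - <<'E'
from h import *
o=bot.get_obs();t=toolnow();print(np.round(t,3),o['grip_width'],o['contact_force'],tobd(t))
E
```

```text
[536.278 268.769  41.678   1.35 ] 39.72037149735684 [0.75192434 1.94919968 3.5854771 ] [  6.87841776 152.62933782]
```

play_rows:
  commands:
    - {"x": -0.0005, "y": 0, "z": 0, "twist": 0}
    - {"x": -0.001, "y": 0, "z": 0, "twist": 0}
    - {"x": -0.0015, "y": 0, "z": 0, "twist": 0}
    - {"x": -0.002, "y": 0, "z": 0, "twist": 0}
    - {"x": -0.0025, "y": 0, "z": 0, "twist": 0}
    - {"x": -0.0025, "y": 0, "z": 0, "twist": 0}
    - {"x": -0.0025, "y": 0, "z": 0, "twist": 0}
    - {"x": -0.0025, "y": 0, "z": 0, "twist": 0}

```text
time: 37.75
tool_pos: [535.7, 266.3, 41.7]
tcp_rot: [3.141, -0.0, 1.35]
contact_force: [2.3, 3.8, 5.0]
grip_width: 39.8
finger_force: 30.0
```

play_rows:
  commands:
    - {"x": -0.0004, "y": 0, "z": 0, "twist": 0}
    - {"x": -0.0008, "y": 0, "z": 0, "twist": 0}
    - {"x": -0.0012, "y": 0, "z": 0, "twist": 0}
    - {"x": -0.0015, "y": 0, "z": 0, "twist": 0}
    - {"x": -0.0015, "y": 0, "z": 0, "twist": 0}
    - {"x": -0.0015, "y": 0, "z": 0, "twist": 0}
    - {"x": -0.0015, "y": 0, "z": 0, "twist": 0}
    - {"x": -0.0015, "y": 0, "z": 0, "twist": 0}

```text
time: 38.55
tool_pos: [535.4, 264.9, 41.7]
tcp_rot: [3.141, -0.0, 1.35]
contact_force: [1.3, 3.2, 5.6]
grip_width: 39.6
finger_force: 30.0
```

```bash
python3 - <<'E'
from h import *
o=bot.get_obs();t=toolnow();print(np.round(t,3),o['contact_force'],tobd(t))
c=bot.capture('top')
cv2.imwrite('pics/t5.png',cv2.resize(c['pixels'][195:295,70:220,::-1],(750,500)))
E
```

```text
[535.384 264.914  41.679   1.35 ] [1.26191041 3.19741309 5.56449326] [  6.83558062 148.67198327]
```

play_rows:
  commands:
    - {"x": -0.0004, "y": 0, "z": 0, "twist": 0}
    - {"x": -0.0008, "y": 0, "z": 0, "twist": 0}
    - {"x": -0.0012, "y": 0, "z": 0, "twist": 0}
    - {"x": -0.0016, "y": 0, "z": 0, "twist": 0}
    - {"x": -0.002, "y": 0, "z": 0, "twist": 0}
    - {"x": -0.002, "y": 0, "z": 0, "twist": 0}
    - {"x": -0.002, "y": 0, "z": 0, "twist": 0}
    - {"x": -0.002, "y": 0, "z": 0, "twist": 0}

```text
time: 39.4
tool_pos: [535.0, 263.0, 41.7]
tcp_rot: [3.141, -0.0, 1.35]
contact_force: [1.4, 2.8, 5.5]
grip_width: 39.3
finger_force: 30.0
```

play_rows:
  commands:
    - {"x": -0.0004, "y": 0, "z": 0, "twist": 0}
    - {"x": -0.0008, "y": 0, "z": 0, "twist": 0}
    - {"x": -0.0012, "y": 0, "z": 0, "twist": 0}
    - {"x": -0.0016, "y": 0, "z": 0, "twist": 0}
    - {"x": -0.002, "y": 0, "z": 0, "twist": 0}
    - {"x": -0.002, "y": 0, "z": 0, "twist": 0}
    - {"x": -0.002, "y": 0, "z": 0, "twist": 0}
    - {"x": -0.002, "y": 0, "z": 0, "twist": 0}

```text
time: 40.2
tool_pos: [534.8, 262.3, 41.8]
tcp_rot: [3.14, -0.003, 1.35]
contact_force: [2.5, 10.2, 3.2]
grip_width: 39.9
finger_force: 30.0
```

```bash
python3 - <<'E'
from h import *
o=bot.get_obs();t=toolnow();print(np.round(t,3),o['contact_force'],tobd(t))
c=bot.capture('scene')
m=c
# crop around the board in the scene view
K=np.array([[c['fx'],0,c['cx']],[0,c['fy'],c['cy']],[0,0,1.]]);P=Rm(c['rotation']).T@(np.array([*bd(0,110),25])-c['eye'])
u=K@P/P[2];u,v=int(u[0]),int(u[1]);print(u,v)
cv2.imwrite('pics/s5.png',cv2.resize(c['pixels'][v-40:v+40,u-53:u+53,::-1],(795,600),interpolation=cv2.INTER_CUBIC))
E
```

```text
[534.816 262.309  41.758   1.35 ] [ 2.49811144 10.16421556  3.20413798] [  6.84110509 146.00568851]
320 170
```

View pics/s5.png

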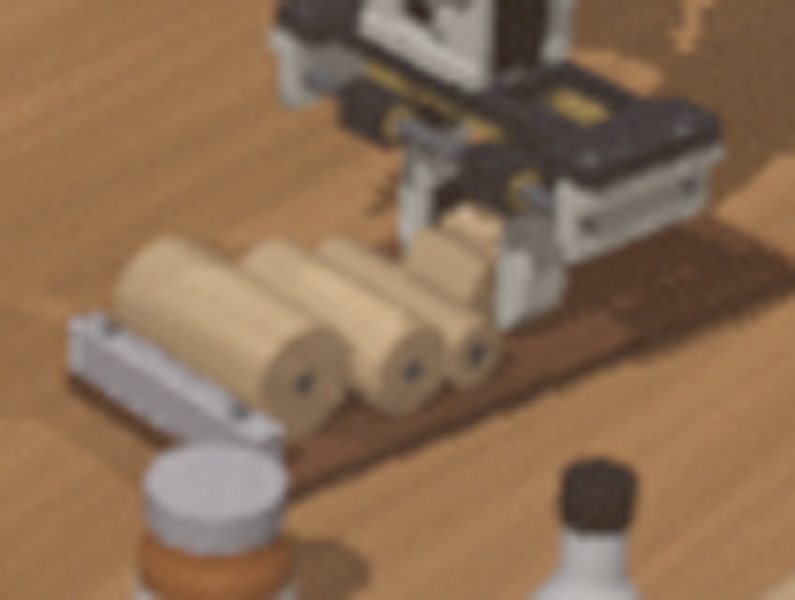

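The view shows the row touching, the chock's slope against thin near its middle, and 10 N of contact. Relax a little, release and lift.

play_rows:
  commands:
    - {"x": 0.0003, "y": 0, "z": 0, "twist": 0}
    - {"x": 0.0006, "y": 0, "z": 0, "twist": 0}
    - {"x": 0.0006, "y": 0, "z": 0, "twist": 0}
    - {"x": 0.0006, "y": 0, "z": 0, "twist": 0}
    - {"x": 0.0006, "y": 0, "z": 0, "twist": 0}
    - {"x": 0.0006, "y": 0, "z": 0, "twist": 0}
    - {"x": 0.0006, "y": 0, "z": 0, "twist": 0}
    - {"x": 0.0006, "y": 0, "z": 0, "twist": 0}

```text
time: 41.05
tool_pos: [534.8, 262.4, 41.7]
tcp_rot: [3.141, -0.002, 1.35]
contact_force: [1.2, 7.4, 4.2]
grip_width: 39.9
finger_force: 30.0
```

play_rows:
  commands:
    - {"x": 0, "y": 0, "z": 0, "twist": 0}
    - {"x": 0, "y": 0, "z": 0, "twist": 0}
    - {"x": 0, "y": 0, "z": 0, "twist": 0}
    - {"x": 0, "y": 0, "z": 0, "twist": 0}
    - {"x": 0, "y": 0, "z": 0, "twist": 0}
    - {"x": 0, "y": 0, "z": -0.01, "twist": 0}
    - {"x": 0, "y": 0, "z": -0.03, "twist": 0}
    - {"x": 0, "y": 0, "z": -0.06, "twist": 0}
  jaw: 0.3

```text
time: 41.85
tool_pos: [533.6, 261.1, 101.4]
tcp_rot: [-3.139, 0.002, 1.35]
contact_force: [-0.5, -0.3, -0.0]
grip_width: 64.6
finger_force: 0.0
```

play_rows:
  commands:
    - {"x": 0, "y": 0, "z": -0.04, "twist": 0}
    - {"x": 0.0, "y": 0, "z": -0.08, "twist": 0}
    - {"x": -0.04, "y": 0, "z": -0.12, "twist": 0}
    - {"x": -0.085, "y": 0, "z": -0.12, "twist": 0}
    - {"x": -0.13, "y": 0, "z": -0.12, "twist": 0}
    - {"x": -0.175, "y": 0, "z": -0.12, "twist": 0}
    - {"x": -0.22, "y": 0, "z": -0.12, "twist": 0}
    - {"x": -0.265, "y": 0, "z": -0.12, "twist": 0}

```text
time: 42.65
tool_pos: [475.7, 1.3, 222.5]
tcp_rot: [3.14, 0.0, 1.35]
contact_force: [1.0, -0.4, -0.2]
grip_width: 64.1
finger_force: 0.0
```

```bash
python3 row.py; python3 - <<'E'
from h import *
c=bot.capture('top')
h=cv2.cvtColor(c['pixels'],cv2.COLOR_RGB2HSV)
a=c['pixels'][195:295,70:220,::-1];cv2.imwrite('pics/t6.png',cv2.resize(a,(750,500),interpolation=cv2.INTER_CUBIC))
E
```

```text
thick x range 5.0 43.3 mid 24.1 ymid 26.0
middle x range -40.2 55.2 mid 7.5 ymid 70.0
thin x range -38.9 53.7 mid 7.4 ymid 106.4
```

View pics/t6.png

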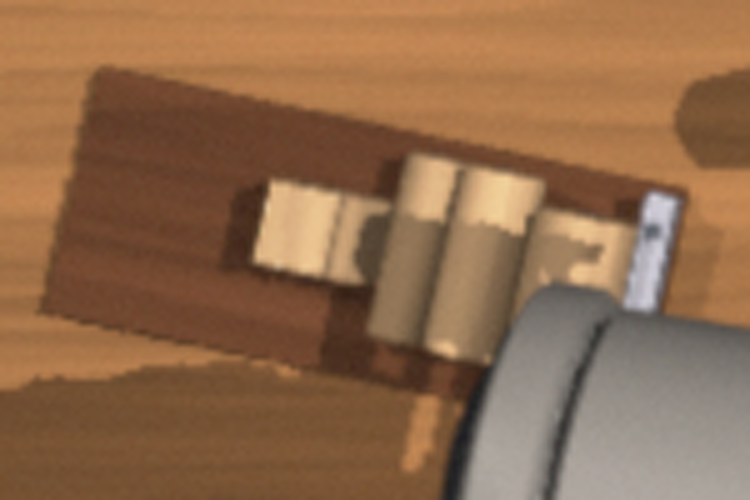

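The crop shows the chock at (320,230), square and snug against thin (410,250), with middle and thick (partly hidden by the arm) unmoved. Handing in.

```bash
python3 -c "
from plant import bot
print(bot.close_job())"
```

```text
the job is handed in; nothing more can be done
None
```

The job is handed in at about 43 s: thick, middle and thin lie in contact against the batten, with the chock snug and square against thin. The jar, bottle, hammer and bobbin were not touched, and no verdict came back when I handed in.

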